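# Fit the blue carousel on the pipette stand

## Robot

A 6-joint arm with a two-finger parallel gripper is mounted at the origin on the work surface. World frame = base frame: x ahead of the robot, y to its left, z up, the work surface at z = 0. Lengths are in m, angles in rad, forces in N, time in s.
With the tool pointing down it reaches from about 0.3 to 0.875 m from the base axis. Payload 6.4 kg.
Tool frame: the origin (TCP) lies at the very end of the fingers, on their centre line; the grasp point (between the pads) lies 19 mm behind it; z points along the fingers, y is the line along which they close (so a half turn about z gives the same grasp; the last joint's range is limited). The gripper opens to 85 mm and grips with 20 to 120 N. Pads are 22 mm wide; open, the fingers measure 114 mm over their backs; the gripper's body (76 mm by 85 mm) begins 54 mm behind the grasp point. The pads swing forward as they close: fully open they stand 13 mm farther back than shut.
Start: joints at [1.029, 0.181, 1.607, -0, 1.354, -0.206], TCP at [0.189, 0.543, 0.231] pointing down, gripper open.
Joint ranges: [-2.99, 2.99], [-0.89, 2.07], [0.3, 2.58], [-1.14, 4.28], [0, 2.63], [-3.12, 3.12]. Speed limits (rad/s): [2.57, 2.57, 3.01, 3.14, 3.14, 3.14].

## Interface

Orientations are given as a unit quaternion [w, x, y, z].
In Python, from bench import ctrl, camera, calibration, order, outline_of gives the robot as it stands.
- The arm moves only by the tool move_arm, never from a script. Its argument "series" is a list that holds one entry, the list of rows, each a list of 5 numbers: the opening, from 0 (shut) to 1 (fully open), then the shift along the tool's x, y, z in mm, then the turn about the tool's z in rad. A call has exactly 10 rows; each row is the pose to reach, as a shift and turn from the pose commanded when the call began, along the tool's axes at that moment; what a row does not reach only later rows make up. A row lasts 1/12 s, in which the tool goes at most 41.7 mm and 7.16 degrees, less where a joint would pass 70% of its speed; a pose out of reach is approached as far as the arm can. A call with a gripper value outside its range is refused whole. The fingers move at their own pace and stop on an object; the grip force is fixed at half the most. Time passes only in rows, so rows that repeat a pose let the fingers close, or fill a call up. It gives the time, the measured TCP pose, the force, the opening and the grip force at its end, in the units of the state.
- ctrl.get_obs(): the state, without advancing time (a new reading comes with each control period).
- camera(name): name is "side" or "top" or "wrist"; returns (picture, depth): 420x560x3 uint8, blue, green, red; 420x560 float32, m along the optical axis (not along the pixel's ray), 0 where there is no reading.
- calibration(name): a dict with "intrinsics" (3x3 intrinsics, pixels), "rvec" (rotation vector, rad) and "tvec" (3), from world to camera coordinates, as OpenCV has them. Camera axes: x right, y down, z forward; pixel columns grow to the right and rows downward; lengths in m; the calibration is good to about 2 mm. A picture is of the moment at which its call begins: read the wrist's pose just before it. calibration takes no time and is no camera call; for the wrist camera it gives the pose at the moment of the call.
- order.hand_in(): hands the job in; it is judged then, once.
Trained networks look in the newest picture that a camera, given by its name, has taken for a name from the list of things; names that differ only in an ending like _2 or _b are one class to them, and where a whole thing is asked for, a point or a joint stands for the part that bears it (a point fixed in the world has none). Each returns a list of dicts, best first, with "conf" (0 to 1); they miss things now and then, are a little off and sometimes report something else, mostly with a low value. They report only what shows in the picture. A call takes as long as a camera call.
- outline_of(target, camera): "region" (420x560 bool, what is visible of it) and "bbox" ([centre column, centre row, width, height] in pixels, round what is visible of it).
The state is a dict: "time_s": time; "q": joint angles; "dq": joint speeds; "joint_efforts": joint torques, N m; "eef_pos": TCP position; "eef_rot": TCP orientation; "wrist_force": force on the tool from outside, world axes, zero at the start; "torque": the same for the moment, N m; "opening": opening from 0.0 (shut) to 1.0 (fully open); "grasp_force": force on a finger pad.
Only numpy, scipy, OpenCV 4.12 (cv2) and the standard library are available. Lean on these libraries where they do the work, as an engineer would, in place of code of your own. Each camera call takes 0.05 s, during which the arm holds its last target. There are 200 camera calls.

## Task

Put the blue pipette carousel on the empty pipette stand: lower it squarely, hub up, over the stand's tall rod, bring it all the way down onto the black collar before letting go, and leave it seated level there. Do not disturb the grey spare carousel or the wire tube rack.

Things in the scene. Friction and masses are not known exactly. Their poses are not given: they have to be found in the camera images.
- carousel: Blue plastic pipette carousel, about 0.18 kg, loose, lying hub up: disc 84 mm across, 10 mm thick, with six two-pronged forks round it (126 mm across in all); on it a round hub 46 mm across, top 70 mm above the underside. A 28 mm bore goes right through hub and disc. Origin: centre of the underside, on the bore axis; z up. Grip the hub from above, any way round.
- stand: Empty pipette stand, fixed: grey round foot 150 mm across, 16 mm high; vertical steel rod 14 mm thick with a tapered tip 200 mm above the bench; round the rod a black collar 48 mm across, its flat top (the seat) 120 mm above the bench. The tip ends 10 mm above the hub of a seated carousel. Origin: centre of the foot's underside, on the rod axis; z up.
- spare_carousel: A grey spare carousel of the same outer shape and size as the blue one, loose on the bench, but with a bore of only 10 mm: it does not fit this stand. To be left alone. Origin: centre of its underside, z up.
- tube_rack: Steel wire rack, 83 by 203 mm (x by y) and 65 mm high, with red- and yellow-capped sample tubes up to 100 mm high, loose, on the far side of the bench. To be left alone. Origin: centre of its underside, z up.

How it is judged:
By the outcome, as a careful person would: the job done as asked, in the order asked, and still so for the second after the job is handed in, with the robot touching nothing.
It also fails if it takes over 48 s, if anything falls off the work surface, if the arm or the gripper's body presses on something with over 40 N, if the wrist force passes 120 N, or if a joint passes its speed limit or range.

## Working session

There is one attempt and no reset: what is moved stays moved. The work goes in short steps, Python scripts to look and compute and a tool call to move; the robot and the scene stay as the last step left them, time stands still between calls to the robot, and variables do not carry over. Pictures are saved under pics/ and viewed, at most 10 in all, crops included, and the job is handed in when it is done.

Besides the shell and the picture viewer there is one more tool, called after ">>>" as name(argument=value, ...), one argument or row to a line, values as JSON. move_arm: Moves the arm, as the interface text tells. Its arguments: {"type":"object","properties":{"series":{"type":"array","items":{"type":"array","items":{"type":"array","items":{"type":"number"}}}}},"required":["series"]}

```bash
mkdir -p pics; cat > h.py <<'E'
import numpy as np, cv2
from bench import ctrl, camera, calibration, order, outline_of
def cal(n):
    c=calibration(n); return np.array(c["intrinsics"]),cv2.Rodrigues(np.array(c["rvec"],float))[0],np.array(c["tvec"],float).ravel()
def cloud(n,depth,mask,c=None):
    K,R,t=c or cal(n); v,u=np.nonzero(mask&(depth>0)); d=depth[v,u]
    p=np.stack([(u-K[0,2])/K[0,0]*d,(v-K[1,2])/K[1,1]*d,d],1)
    return (p-t)@R
def fit(xy,r):
    from scipy.optimize import least_squares
    return least_squares(lambda c:np.hypot(*(xy-c).T)-r,xy.mean(0),loss='soft_l1',f_scale=.001).x
E
python3 - <<'E'
from h import *
o=ctrl.get_obs(); print(o["eef_pos"],o["eef_rot"],o["opening"])
ims=[]
for n in ["top","side"]:
    im,d=camera(n); ims.append(im)
    for t in ["carousel","stand","spare_carousel","tube_rack"]:
        for r in outline_of(t,n)[:2]:
            p=cloud(n,d,r["region"]); print(n,t,round(r["conf"],2),np.round(r["bbox"]),np.round(np.median(p,0),3),np.round(np.percentile(p,2,0),3),np.round(np.percentile(p,98,0),3))
cv2.imwrite("pics/a.png",cv2.resize(np.vstack(ims),(448,600))) if 0 else [cv2.imwrite(f"pics/{i}.png",x) for i,x in enumerate(ims)]
E
```

```text
[0.18915964 0.54241005 0.23036983] [-3.29578180e-04  1.67108355e-01  9.85938139e-01 -8.21339782e-04] 0.9953071207601699
top carousel 0.67 [426. 290.  51.  57.] [ 0.464 -0.299  0.011] [ 0.413 -0.347 -0.001] [ 0.513 -0.258  0.072]
top stand 0.83 [284. 271.  63.  68.] [0.507 0.015 0.014] [ 0.439 -0.053  0.   ] [0.575 0.082 0.122]
top spare_carousel 0.75 [175. 263.  55.  52.] [0.522 0.263 0.01 ] [ 0.477  0.221 -0.003] [0.571 0.315 0.072]
top tube_rack 0.9 [300. 150.  92.  46.] [ 0.777 -0.019  0.035] [ 0.733 -0.115 -0.002] [0.83  0.081 0.1  ]
side carousel 0.69 [274. 327.  74.  66.] [ 0.455 -0.32   0.009] [ 0.408 -0.359 -0.001] [ 0.514 -0.259  0.069]
side carousel 0.16 [344. 204.  86.  81.] [ 0.767 -0.044  0.036] [ 0.734 -0.122 -0.003] [0.876 0.123 0.098]
side stand 0.65 [231. 206.  65. 102.] [0.504 0.005 0.014] [ 0.439 -0.056  0.002] [0.568 0.066 0.178]
side spare_carousel 0.6 [200. 179.  48.  43.] [0.516 0.254 0.01 ] [ 0.468  0.217 -0.002] [0.576 0.318 0.069]
side spare_carousel 0.16 [273. 327.  73.  63.] [ 0.456 -0.32   0.01 ] [ 0.41  -0.358 -0.001] [ 0.518 -0.265  0.069]
side tube_rack 0.7 [343. 206.  85.  75.] [ 0.767 -0.037  0.036] [ 0.734 -0.121 -0.003] [0.867 0.144 0.098]
```

View pics/0.png

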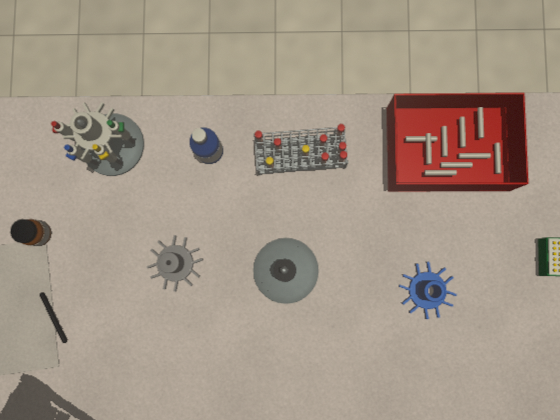

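View pics/1.png

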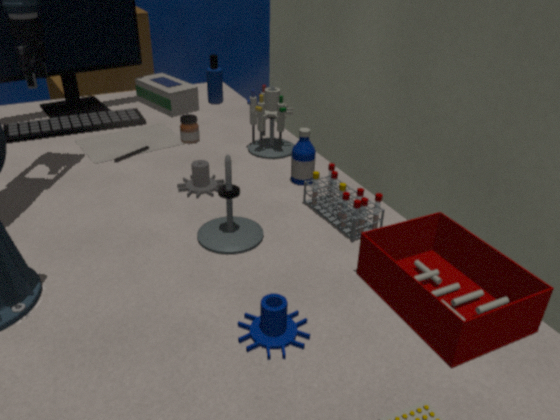

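The top picture shows the blue carousel's hub at about (430,290), the stand's rod at (285,270), the spare at (175,262) and the rack at (300,150). The side picture agrees: blue upright at (273,325), stand at (230,205).

```bash
cat >> h.py <<'E'
def shift(target):
    o=ctrl.get_obs(); from scipy.spatial.transform import Rotation as Ro
    w,x,y,z=o["eef_rot"]; R=Ro.from_quat([x,y,z,w]).as_matrix()
    return np.round(1000*R.T@(np.array(target)-o["eef_pos"]),1)
E
python3 - <<'E'
from h import *
for n in ["top","side"]:
    im,d=camera(n); c=cal(n)
    for t,zs in [("carousel",[(.0605,.08,.018),(.006,.014,None)]),("stand",[(.115,.127,None),(.012,.019,None),(.13,.21,None)])]:
        r=outline_of(t,n)[0]; p=cloud(n,d,r["region"],c)
        for a,b,rr in zs:
            q=p[(p[:,2]>a)&(p[:,2]<b)]
            if len(q)<4: print(n,t,a,len(q)); continue
            (cx,cy),rad=cv2.minEnclosingCircle(q[:,:2].astype(np.float32)); print(n,t,a,len(q),"mean",q.mean(0).round(4),"enc",round(cx,4),round(cy,4),round(rad,4))
print(shift([.46,-.305,.25]))
E
```

```text
top carousel 0.0605 254 mean [ 0.4631 -0.3036  0.069 ] enc 0.4634 -0.3042 0.023
top carousel 0.006 828 mean [ 0.4634 -0.2993  0.0096] enc 0.4632 -0.3034 0.0627
top stand 0.115 357 mean [0.5071 0.0155 0.1192] enc 0.5073 0.0154 0.0239
top stand 0.012 1980 mean [0.5062 0.0149 0.0151] enc 0.5064 0.0156 0.0733
top stand 0.13 45 mean [0.5069 0.0153 0.1912] enc 0.5062 0.0152 0.0069
side carousel 0.0605 356 mean [ 0.4618 -0.3086  0.067 ] enc 0.4627 -0.3065 0.0231
side carousel 0.006 1137 mean [ 0.4578 -0.3166  0.0087] enc 0.4633 -0.3065 0.0646
side stand 0.115 191 mean [0.5057 0.0095 0.1188] enc 0.5078 0.013 0.0253
side stand 0.012 1265 mean [0.5052 0.0079 0.0144] enc 0.5067 0.0118 0.0671
side stand 0.13 181 mean [0.506  0.0109 0.1637] enc 0.506 0.0135 0.0083
[-534.8 -711.4  -18.7]
```

>>> move_arm(
  series=[
    [[1,-40,-30,-20,0],[1,-66,-62,-20,0],[1,-92,-94,-20,0],[1,-117,-126,-20,0],[1,-141,-158,-20,0],[1,-165,-190,-20,0],[1,-189,-222,-20,0],[1,-213,-254,-20,0],[1,-237,-286,-20,0],[1,-261,-318,-20,0]],
  ],
)

```text
time_s: 1.63
eef_pos: [0.3312, 0.1549, 0.2517]
eef_rot: [0.001, 0.167, 0.986, 0.0]
wrist_force: [0.9, 0.6, -0.6]
opening: 1.001
grasp_force: 0.0
```

```bash
python3 -c "
from h import *
o=ctrl.get_obs();print(o['eef_pos'],o['q'],o['wrist_force'],shift([.463,-.3045,.2]))"
```

```text
[0.33120656 0.15488658 0.25166083] [ 1.09456030e-01 -3.56157556e-01  2.06109284e+00 -6.49553953e-05
  1.43512115e+00 -1.12615686e+00] [ 0.92350389  0.60294439 -0.62142394] [-275.5 -390.5   51.8]
```

>>> move_arm(
  series=[
    [[1,-23,-33,0,0],[1,-46,-66,0,0],[1,-69,-99,0,0],[1,-92,-132,0,0],[1,-115,-165,0,0],[1,-138,-198,0,0],[1,-161,-231,0,0],[1,-184,-264,0,0],[1,-207,-297,0,0],[1,-230,-328,0,0]],
  ],
)

```text
time_s: 2.47
eef_pos: [0.4402, -0.2313, 0.2514]
eef_rot: [0.0, 0.168, 0.986, -0.0]
wrist_force: [0.8, 0.0, 0.2]
opening: 0.999
grasp_force: 0.0
```

>>> move_arm(
  series=[
    [[1,-20,-30,10,0],[1,-45,-62,20,0],[1,-45,-62,35,0],[1,-45,-62,52,0],[1,-45,-62,52,0],[1,-45,-62,52,0],[1,-45,-62,52,0],[1,-45,-62,52,0],[1,-45,-62,52,0],[1,-45,-62,52,0]],
  ],
)

```text
time_s: 3.3
eef_pos: [0.4627, -0.3023, 0.2005]
eef_rot: [0.001, 0.167, 0.986, -0.001]
wrist_force: [-0.1, -0.9, -0.2]
opening: 1.006
grasp_force: 0.0
```

```bash
python3 - <<'E'
from h import *
c=cal("wrist"); im,d=camera("wrist"); r=outline_of("carousel","wrist"); cv2.imwrite("pics/w.png",im)
for x in r[:1]:
    p=cloud("wrist",d,x["region"],c)
    for a,b in [(.063,.08),(.005,.015)]:
        q=p[(p[:,2]>a)&(p[:,2]<b)]
        if len(q)>3: print(x["conf"],len(q),cv2.minEnclosingCircle(q[:,:2].astype(np.float32)),q.mean(0))
o=ctrl.get_obs();print(o['eef_pos'],o['q'],shift([.463,-.3045,.03]))
E
```

```text
0.74 1784 ((0.4644794464111328, -0.3043892979621887), 0.023046769201755524) [ 0.46353981 -0.30405329  0.07022318]
0.74 4959 ((0.46469518542289734, -0.3041563034057617), 0.06446478515863419) [ 0.4563034  -0.30099832  0.01060546]
[ 0.46251205 -0.30219116  0.20004487] [-7.93597093e-01  1.60019088e-01  1.69652356e+00 -2.12187973e-05
  1.28373275e+00 -2.02894879e+00] [ -1.   -1.9 170. ]
```

View pics/w.png

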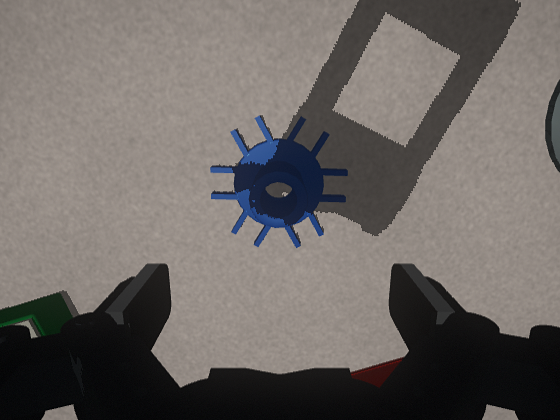

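The wrist picture shows the carousel's bore at (280,188), centred between the fingers (140–415). I'll go down and grip.

>>> move_arm(
  series=[
    [[1,-2,-1,30,0],[1,-2,-1,60,0],[1,-2,-1,90,0],[1,-2,-1,115,0],[1,-2,-1,135,0],[1,-2,-1,150,0],[1,-2,-1,160,0],[1,-2,-1,167,0],[1,-2,-1,170,0],[1,-2,-1,170,0]],
  ],
)

```text
time_s: 4.23
eef_pos: [0.4639, -0.3039, 0.0293]
eef_rot: [-0.0, 0.167, 0.986, 0.0]
wrist_force: [0.2, -0.2, 0.5]
opening: 0.995
grasp_force: 0.0
```

>>> move_arm(
  series=[
    [[0,0,0,0,0],[0,0,0,0,0],[0,0,0,0,0],[0,0,0,0,0],[0,0,0,0,0],[0,0,0,0,0],[0,0,0,0,0],[0,0,0,0,0],[0,0,0,0,0],[0,0,0,0,0]],
  ],
)

```text
time_s: 5.07
eef_pos: [0.4645, -0.3045, 0.0304]
eef_rot: [0.001, 0.167, 0.986, -0.001]
wrist_force: [-0.9, -0.3, 6.8]
opening: 0.518
grasp_force: 61.9
```

>>> move_arm(
  series=[
    [[0,0,0,-10,0],[0,0,0,-30,0],[0,0,0,-60,0],[0,0,0,-90,0],[0,0,0,-120,0],[0,0,0,-150,0],[0,0,0,-180,0],[0,0,0,-210,0],[0,0,0,-230,0],[0,0,0,-240,0]],
  ],
)

```text
time_s: 5.9
eef_pos: [0.4645, -0.3044, 0.2731]
eef_rot: [0.002, 0.167, 0.986, -0.001]
wrist_force: [0.4, -0.5, -1.8]
opening: 0.514
grasp_force: 61.5
```

```bash
python3 - <<'E'
from h import *
ims=[]
for n in ["side","wrist","top"]:
    c=cal(n); im,d=camera(n); ims.append(im)
    if n=="top": continue
    x=outline_of("carousel",n)[0]; p=cloud(n,d,x["region"],c); lo=p[p[:,2]<.30]
    print(n,x["conf"],len(p),p.mean(0).round(3),np.percentile(p[:,2],[1,50,99]).round(4))
    v,u=np.nonzero(x["region"]); 
o=ctrl.get_obs();print(o['eef_pos'],o['opening'],o['grasp_force'],o['wrist_force'],o['torque'],shift([.5065,.0145,.27]))
cv2.imwrite("pics/l.png",cv2.resize(np.hstack(ims[:2]),(800,300)))
E
```

```text
side 0.96 2564 [ 0.46  -0.311  0.254] [-0.0016  0.2514  0.3118]
wrist 0.8 33515 [ 0.454 -0.301  0.275] [0.2417 0.2692 0.3125]
[ 0.46293691 -0.30299425  0.26716308] 0.5168715178621656 61.49689097168448 [ 0.84801469 -0.25990886 -1.86817173] [-0.00209405  0.00053099  0.01698543] [ 63.5 314.1  -2.1]
```

View pics/l.png

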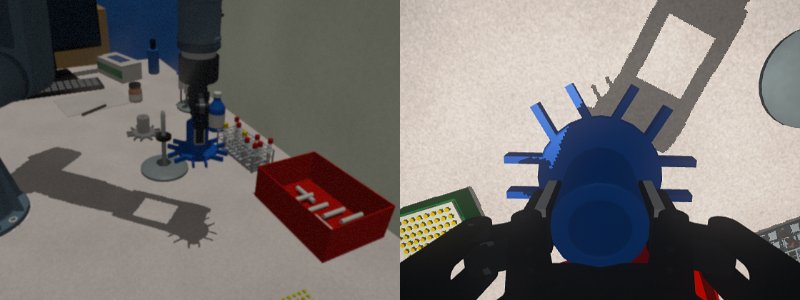

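The wrist half shows the hub held straight between the pads, and the side half shows the carousel hanging level and clear of the bench. I'll carry it over the stand.

>>> move_arm(
  series=[
    [[0,3,14,0,0],[0,8,40,0,0],[0,14,70,0,0],[0,20,100,0,0],[0,26,130,0,0],[0,32,160,0,0],[0,38,190,0,0],[0,44,220,0,0],[0,50,246,0,0],[0,54,266,0,0]],
  ],
)

```text
time_s: 6.98
eef_pos: [0.4993, -0.0317, 0.2676]
eef_rot: [-0.002, 0.166, 0.986, 0.001]
wrist_force: [0.5, -0.7, -1.4]
opening: 0.517
grasp_force: 61.6
```

>>> move_arm(
  series=[
    [[0,4,18,0,0],[0,6,32,0,0],[0,8,42,0,0],[0,9,47,0,0],[0,9,47,0,0],[0,9,47,0,0],[0,9,47,0,0],[0,9,47,0,0],[0,9,47,0,0],[0,9,47,0,0]],
  ],
)

```text
time_s: 7.82
eef_pos: [0.5074, 0.0119, 0.2693]
eef_rot: [0.0, 0.168, 0.986, -0.0]
wrist_force: [-0.2, -0.0, -1.4]
opening: 0.515
grasp_force: 61.6
```

```bash
cat > m.py <<'E'
from h import *
import sys
ims=[]
for n in ["side","wrist"]:
    c=cal(n); im,d=camera(n); ims.append(im)
    x=outline_of("carousel",n)[0]; p=cloud(n,d,x["region"],c); 
    z0=np.percentile(p[:,2],99)
    top=p[p[:,2]>z0-.003]; disc=p[abs(p[:,2]-(z0-.06))<.006]
    for nm,q in [("hub",top),("disc",disc)]:
        A=np.c_[q-q.mean(0)]; s=np.linalg.svd(A,full_matrices=False)[2][2]; s=s*np.sign(s[2])
        (cx,cy),r=cv2.minEnclosingCircle(q[:,:2].astype(np.float32)); print(n,nm,len(q),"z",q[:,2].mean().round(4),"normal",s.round(3),"circ",round(cx,4),round(cy,4),round(r,4))
    if n=="side":
        st=outline_of("stand",n)
        if st:
            p=cloud(n,d,st[0]["region"],c)
            q=p[(p[:,2]>.13)&(p[:,2]<.21)]; k=p[(p[:,2]>.09)&(p[:,2]<.121)]; print("rod",len(q),q.mean(0).round(4),"collar",k.mean(0).round(4))
o=ctrl.get_obs();print(o['eef_pos'],o['opening'],o['grasp_force'],o['wrist_force'],shift([.5065,.0145,.27]))
cv2.imwrite(f"pics/{sys.argv[1]}.png",ims[0][80:300,130:370].repeat(2,0).repeat(2,1))
E
python3 m.py m1
```

```text
side hub 38 z 0.3066 normal [-0.016 -0.067  0.998] circ 0.5053 0.0061 0.0216
side disc 744 z 0.2463 normal [ 0.002 -0.001  1.   ] circ 0.5065 0.0094 0.0651
rod 193 [0.5064 0.0112 0.1638] collar [0.5051 0.0068 0.1145]
wrist hub 8483 z 0.3095 normal [ 0.003 -0.002  1.   ] circ 0.5075 0.0122 0.0231
wrist disc 14484 z 0.2496 normal [-0.003  0.001  1.   ] circ 0.5077 0.012 0.0648
[0.50745465 0.01237729 0.26930303] 0.5189408214689836 61.5572250160767 [ 0.35679209  0.24776186 -0.87289875] [ 1.6  1.7 -0.7]
```

View pics/m1.png

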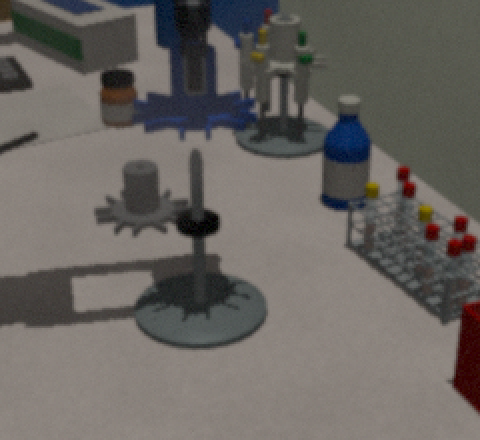

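The side crop shows the carousel level at (195,110) just above the rod tip at (197,152), and lined up to within about 2 mm.

>>> move_arm(
  series=[
    [[0,1,1,5,0],[0,1,1,15,0],[0,1,1,25,0],[0,1,1,35,0],[0,1,1,43,0],[0,1,1,50,0],[0,1,1,57,0],[0,1,1,64,0],[0,1,1,70,0],[0,1,1,70,0]],
  ],
)

```text
time_s: 8.9
eef_pos: [0.5061, 0.0139, 0.1978]
eef_rot: [-0.001, 0.167, 0.986, 0.0]
wrist_force: [-0.2, -0.3, -1.2]
opening: 0.513
grasp_force: 61.6
```

```bash
python3 m.py m2
```

```text
side hub 48 z 0.2367 normal [0.051 0.184 0.982] circ 0.501 -0.0073 0.0355
side disc 726 z 0.1753 normal [0.004 0.001 1.   ] circ 0.5051 0.0113 0.0648
rod 51 [0.506  0.0104 0.1393] collar [0.5047 0.0069 0.1145]
wrist hub 8463 z 0.2398 normal [0.002 0.001 1.   ] circ 0.5069 0.0137 0.0232
wrist disc 14483 z 0.1798 normal [-0.003  0.001  1.   ] circ 0.5075 0.0135 0.0649
[0.50723366 0.01369994 0.1998755 ] 0.515781336253145 61.55722408097063 [ 0.48872348  0.35096732 -1.63715583] [  0.9   0.5 -70.1]
```

View pics/m2.png

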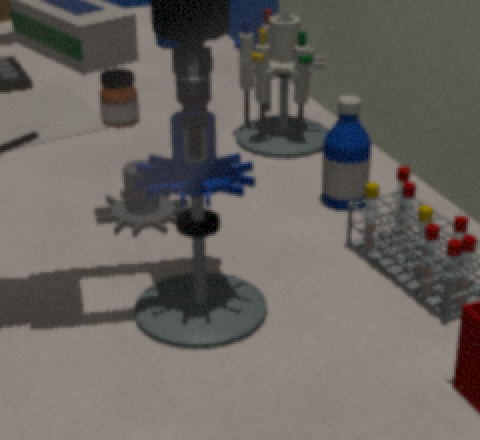

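The crop shows the rod up the bore and the disc at (195,175), about 50 mm above the collar (197,222). There is no contact force. I'll lower slowly the rest of the way.

>>> move_arm(
  series=[
    [[0,0,0,8,0],[0,0,0,16,0],[0,0,0,24,0],[0,0,0,32,0],[0,0,0,38,0],[0,0,0,43,0],[0,0,0,46,0],[0,0,0,48,0],[0,0,0,48,0],[0,0,0,48,0]],
  ],
)

```text
time_s: 9.98
eef_pos: [0.507, 0.0138, 0.1515]
eef_rot: [0.0, 0.167, 0.986, -0.0]
wrist_force: [0.1, -0.2, -1.4]
opening: 0.516
grasp_force: 61.5
```

>>> move_arm(
  series=[
    [[0,0,0,0.5,0],[0,0,0,1,0],[0,0,0,1,0],[0,0,0,1.5,0],[0,0,0,1.5,0],[0,0,0,2,0],[0,0,0,2,0],[0,0,0,2,0],[0,0,0,2,0],[0,0,0,2,0]],
  ],
)

```text
time_s: 10.82
eef_pos: [0.507, 0.0137, 0.1504]
eef_rot: [0.0, 0.167, 0.986, -0.0]
wrist_force: [-4.3, 0.5, 8.6]
opening: 0.516
grasp_force: 62.6
```

```bash
python3 m.py m3
```

```text
side hub 38 z 0.1887 normal [0.055 0.136 0.989] circ 0.4978 -0.0085 0.0348
side disc 699 z 0.1278 normal [0.004 0.002 1.   ] circ 0.5052 0.0119 0.0651
rod 0 [nan nan nan] collar [0.5061 0.01   0.0932]
wrist hub 8449 z 0.1906 normal [ 0.001 -0.001  1.   ] circ 0.5071 0.0135 0.0233
wrist disc 14439 z 0.1307 normal [ 0.001 -0.     1.   ] circ 0.5068 0.0137 0.0648
[0.50700636 0.01374409 0.15039913] 0.5185076469618081 62.63928444488556 [-4.13707316  0.46019566  7.95536016] [   0.7    0.5 -119.6]m.py:16: RuntimeWarning: Mean of empty slice.
  q=p[(p[:,2]>.13)&(p[:,2]<.21)]; k=p[(p[:,2]>.09)&(p[:,2]<.121)]; print("rod",len(q),q.mean(0).round(4),"collar",k.mean(0).round(4))
  ret = um.true_divide(
```

It is seated level: the disc's top is at 0.1307, its normal is vertical, and the force shows contact. I'll release and then rise.

>>> move_arm(
  series=[
    [[0.6,0,0,0,0],[0.7,0,0,0,0],[0.8,0,0,0,0],[1,0,0,0,0],[1,0,0,0,0],[1,0,0,0,0],[1,0,0,0,0],[1,0,0,0,0],[1,0,0,0,0],[1,0,0,0,0]],
  ],
)

```text
time_s: 11.9
eef_pos: [0.5068, 0.0137, 0.1493]
eef_rot: [-0.0, 0.167, 0.986, -0.0]
wrist_force: [0.4, 0.2, 0.0]
opening: 0.995
grasp_force: 0.0
```

>>> move_arm(
  series=[
    [[1,0,0,-5,0],[1,0,0,-15,0],[1,0,0,-30,0],[1,0,0,-45,0],[1,0,0,-60,0],[1,0,0,-80,0],[1,0,0,-100,0],[1,0,0,-120,0],[1,0,0,-130,0],[1,0,0,-130,0]],
  ],
)

```text
time_s: 12.73
eef_pos: [0.5084, 0.0135, 0.2828]
eef_rot: [0.003, 0.167, 0.986, -0.0]
wrist_force: [-0.8, -0.4, -0.4]
opening: 1.003
grasp_force: 0.0
```

```bash
python3 m.py m4 2>/dev/null; python3 -c "
from h import *
im,d=camera('top')
for t in ['spare_carousel','tube_rack']:
    r=outline_of(t,'top')[0]; print(t,np.round(r['bbox']))"
```

```text
side hub 76 z 0.188 normal [-0.001  0.004  1.   ] circ 0.5052 0.0082 0.0209
side disc 661 z 0.1279 normal [0. 0. 1.] circ 0.5056 0.0091 0.0624
rod 54 [0.5072 0.0138 0.1903] collar [0.5066 0.0106 0.0935]
wrist hub 2209 z 0.1906 normal [-0.003  0.004  1.   ] circ 0.5071 0.0137 0.0228
wrist disc 6242 z 0.1306 normal [0.001 0.    1.   ] circ 0.5075 0.0135 0.0648
[0.50603114 0.01390072 0.27775185] 1.000388949262527 0.0 [ 0.41210898  0.46932614 -0.26996174] [-0.3  0.7  7.8]
spare_carousel [174. 262.  60.  53.]
tube_rack [298. 150.  96.  47.]
```

View pics/m4.png

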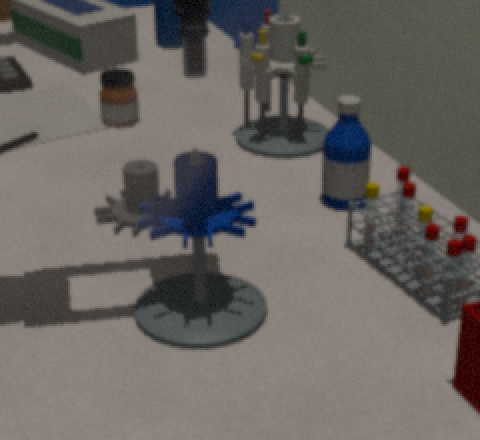

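The crop shows the carousel level on the collar at (197,215), with the rod tip just above the hub at (195,152). The gripper is clear, and the spare and rack have not moved.

```bash
python3 -c "
from h import *
print(order.hand_in())"
```

```text
the job is handed in; nothing more can be done
None
```

The blue carousel is seated level on the stand's collar, hub up, the spare and rack did not move, and the job is handed in at about 13 s of the 48 s allowed.

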